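# Point out which wax patterns need sprues, and the tin of sprue rods

## Task

Show a colleague which wax patterns need sprues next and where the rods are: point down at the hub of the violet spoked dish, then at the middle of the violet X-shaped block that lies among the parts in the open (not the one at the back beside the lion figures), then at the middle of the open blue tin of wax rods. Each time bring the fingertips to two or three centimetres above the spot (for the tin, above its open mouth), dwell there for two seconds, then rise at least 10 cm before going on; finish while still pointing at the tin. Touch and move nothing, and do not lower the fingers over the tape roll or the small violet fitting.

Things in the scene. Friction and masses are not known exactly. Their poses are not given: they have to be found in the camera images.
- dish_hub (a point): top of the hub in the middle of the violet wax dish (round, 109 mm across, rim 18 mm high, three spokes, lying flat on the bench); this point is 22 mm above the bench, the highest part of the dish; z up
- x_block_top (a point): centre of the flat top of the violet wax X-shaped block (66 x 78 mm, 24 mm high, lying flat in the open middle of the bench; a similar block, not meant, stands far back on the right beside the orange lion figures); this point is 24 mm above the bench; z up
- tin_mouth (a point): centre of the open mouth, at rim height 42 mm above the bench, of the flat dark blue tin (125 mm front to back, 190 mm wide, 42 mm high, open on top, fixed to the bench; a layer of orange wax rods lies in it below the rim). z up; x points from the front of the tin to its hinged side, which faces away from the robot within 0.4 rad
- tin_lid (a joint): opening angle of the tin's lid, rad: 0 shut, 1.92 fully open. It stands open, leaning back away from the robot, hinged 66 mm behind the mouth's centre; its free edge is about 165 mm above the bench, 110 mm behind the mouth's centre
- tape_roll: cream roll of adhesive tape, 93 mm across, 24 mm high, lying flat; origin at the centre of its underside; not to be pointed at
- fitting: small violet tangle of wax fittings with pegs, 56 x 56 x 21 mm; origin at the centre of its underside; not to be pointed at
Things that resemble listed ones, but are neither listed nor needed, are in the scene too. Leave any turquoise look-alike of the part that bears tin_mouth alone.

How it is judged:
On the way, in this order (a step that is already met when the one before it is completed fails the run):
1. the fingertips dwell just above the hub of the dish (horizontal distance between the grasp point and dish_hub below 0.035 m and z of the grasp point in the frame of dish_hub between 0.018 and 0.085 m), for 1 s.
2. the hand has risen well clear of the dish (height (world z) of the grasp point above 0.11 m), for 0.05 s.
3. the fingertips dwell just above the middle of the X-shaped block (horizontal distance between the grasp point and x_block_top below 0.035 m and z of the grasp point in the frame of x_block_top between 0.018 and 0.085 m), for 1 s.
4. the hand has risen well clear of the block (height (world z) of the grasp point above 0.11 m), for 0.05 s.
5. the fingertips dwell just above the middle of the tin's mouth (horizontal distance between the grasp point and tin_mouth below 0.045 m and z of the grasp point in the frame of tin_mouth between 0.015 and 0.085 m), for 1 s.
At the end, for the whole second after the job is handed in: The grasp point (19 mm behind the fingertips) stays within 45 mm sideways of the middle of the tin's mouth, 15 to 85 mm above its rim; dish, block, tape and fitting are within 10 mm of where they began and the lid is open beyond 1.6 rad (all of step 5 and distance of each of dish_hub, x_block_top, tape_roll, fitting from where it was at the start of the episode below 0.01 m and value of joint tin_lid above 1.6 rad); the robot touches nothing.
It fails at once if the robot touches something (contact force between any of the fingers, the arm and anything else above 0.5 N).
It fails at once if a part is moved or lifted (distance of any of dish_hub, x_block_top, tape_roll, fitting from where it was at the start of the episode above 0.012 m).
It fails at once if the tin's lid is knocked shut (value of joint tin_lid below 1.5 rad).
It fails at once if the fingers are lowered over (point at) the tape roll or the fitting ((horizontal distance between the grasp point and tape_roll below 0.035 m and height (world z) of the grasp point below 0.1 m) or (horizontal distance between the grasp point and fitting below 0.035 m and height (world z) of the grasp point below 0.1 m)).
It also fails if it takes over 54 s, if anything falls off the work surface, if the arm or the gripper's body presses on something with over 40 N, if the wrist force passes 120 N, or if a joint passes its speed limit or range.

## Robot

A 6-joint arm with a two-finger parallel gripper is mounted at the origin on a cart in front of the work surface, level with it; the furniture and walls round the work are solid. World frame = base frame: x ahead of the robot, y to its left, z up, the work surface at z = 0. Lengths are in m, angles in rad, forces in N, time in s.
With the tool pointing down it reaches from about 0.325 to 0.775 m from the base axis. Payload 5.5 kg.
Tool frame: the origin (TCP) lies between the finger pads; the fingertips stand 8 mm ahead of it and the grasp point (between the pads) lies 11 mm behind it (tcp_to_tips is the distance from the TCP to the fingertips, in m); z points along the fingers, y is the direction in which the jaws open and shut (so a half turn about z gives the same grasp; the last joint's range is limited). The gripper opens to 88 mm and grips with 3 to 60 N. Pads are 20 mm wide; open, the fingers measure 115 mm over their backs; the gripper's body (75 mm by 178 mm) begins 61 mm behind the grasp point.
Start: joints at [1.052, 0.091, 1.231, -0, 1.82, -0.057], TCP at [0.267, 0.537, 0.231] pointing down, gripper open.
Joint ranges: [-2.87, 2.87], [-0.86, 2.18], [0.17, 2.46], [-1.51, 4.65], [0.06, 2.69], [-2.65, 2.65]. Speed limits (rad/s): [2.57, 2.57, 3.01, 3.14, 3.14, 3.14].

## Interface

Orientations are given as a unit quaternion [w, x, y, z].
In Python, from bench import * gives the robot as it stands. Calls block until the motion is done:
- move_to(position, orientation): joint-space move of the TCP to a pose.
- move_l(position, speed=0.15, orientation=None): straight line of the TCP; orientation=None keeps the orientation; speed is the mean speed in m/s.
- movej(angles): joint-space move.
- gripper_open() and close(): open the fingers fully, or close them until they stop; the grip force is fixed at half the most.
- hold(seconds).
- inverse_kinematics(position, orientation): joint angles nearest the present ones, or None.
- state(): the state.
- get_image(name): name is "scene" or "top" or "wrist"; returns a dict with "frame" (384x512x3 uint8, blue, green, red), "depth" (384x512 float32, m along the optical axis (not along the pixel's ray), 0 where there is no reading), "camera_matrix" (3x3 intrinsics, pixels), "view" (4x4, takes a point from world to camera coordinates). Camera axes: x right, y up, looking along -z (the intrinsics and any distortion apply to the point x, -y, -z); pixel columns grow to the right and rows downward; lengths in m; the calibration is good to about 2 mm. A picture is of the moment at which its call begins.
A pose or a line that the arm cannot do raises IKError and nothing moves.
- job_done(): hands the job in, once; it reports no verdict.
The state is a dict: "time": time; "joint_pos": joint angles; "dq": joint speeds; "joint_torque": joint torques, N m; "ee_pos": TCP position; "ee_rot": TCP orientation; "ft_force": force on the tool from outside, world axes, zero at the start; "moment": the same for the moment, N m; "finger_gap": finger opening in m.
Only numpy, scipy, OpenCV 4.12 (cv2) and the standard library are available. Lean on these libraries where they do the work, as an engineer would, in place of code of your own. Each camera call takes 0.05 s, during which the arm holds its last target.

## Working session

There is one attempt and no reset: what is moved stays moved. The work goes in short steps, each a Python script; the robot and the scene stay as the last script left them, time stands still between calls to the robot, and variables do not carry over. Pictures are saved under pics/ and viewed, and the job is handed in when it is done.

```bash
mkdir -p pics; cat > h.py <<'E'
from bench import *
import numpy as np, cv2
def grab(n):
    im=get_image(n); np.savez(f'{n}.npz',**{k:np.asarray(im[k]) for k in('frame','depth','camera_matrix','view')}); return im
def load(n): return dict(np.load(f'{n}.npz'))
def pt(im,u,v,z=None):
    """world point of pixel: by depth if z None, else ray onto plane z"""
    K=im['camera_matrix'];V=im['view'];R=V[:3,:3];t=V[:3,3]
    d=np.array([(u-K[0,2])/K[0,0],-(v-K[1,2])/K[1,1],-1.])
    c=-R.T@t; w=R.T@d
    s=im['depth'][int(round(v)),int(round(u))] if z is None else (z-c[2])/w[2]
    return c+s*w
E
python3 - <<'E'
from h import *
for n in('scene','top','wrist'):
    im=grab(n); cv2.imwrite(f'pics/{n}0.png',im['frame'])
    V=np.array(im['view']); print(n,-V[:3,:3].T@V[:3,3], [k for k in im])
s=state();print(s['time'],s['ee_pos'],s['ee_rot'],s['finger_gap'])
E
```

```text
scene [ 0.00494152 -0.62657309  1.03679056] ['frame', 'depth', 'camera_matrix', 'view']
top [0.34733873 0.06967561 1.51774607] ['frame', 'depth', 'camera_matrix', 'view']
wrist [0.20306697 0.56912711 0.38368604] ['frame', 'depth', 'camera_matrix', 'view']
0.15 [0.26723007 0.53697026 0.22977646] [-2.09694937e-04  2.28846270e-01  9.73462290e-01 -7.15245842e-04] 0.08755148985511356
```

View pics/scene0.png

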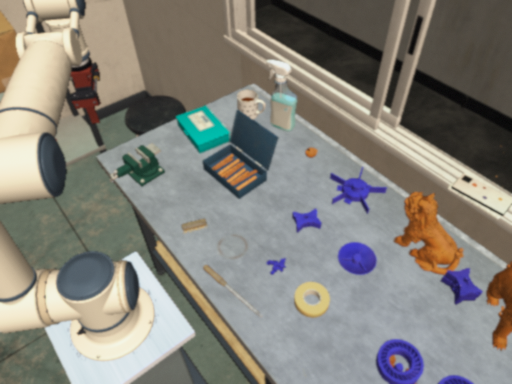

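View pics/top0.png

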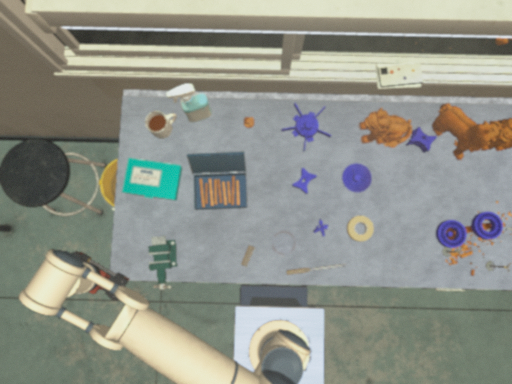

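View pics/wrist0.png

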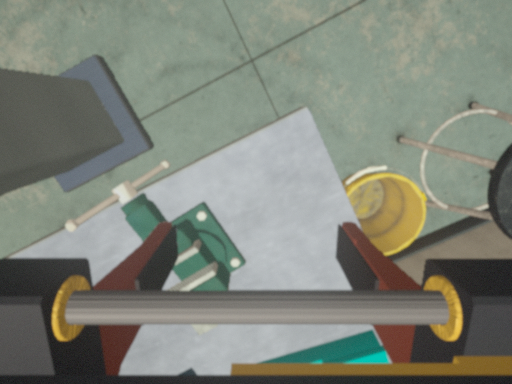

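```bash
python3 - <<'E'
from h import *
s=load('scene');t=load('top')
a=cv2.resize(t['frame'][90:290,180:512],None,fx=2.4,fy=2.4,interpolation=cv2.INTER_CUBIC)
cv2.imwrite('pics/c_top.png',a[:600,:800])
b=cv2.resize(s['frame'][110:384,190:500],None,fx=2.15,fy=2.15,interpolation=cv2.INTER_CUBIC)
cv2.imwrite('pics/c_scene.png',b)
for n,im in(('top',t),('scene',s)):
    f=im['frame'];hsv=cv2.cvtColor(f,cv2.COLOR_BGR2HSV)
    m=cv2.inRange(hsv,(112,110,60),(135,255,255))
    k,l,st,c=cv2.connectedComponentsWithStats(m)
    for i in range(1,k):
        if st[i,4]>25:
            u,v=c[i];p=pt(im,u,v,.02);q=pt(im,u,v)
            print(n,c[i].round(1),st[i].tolist(),p.round(3),'depth',q.round(3))
E
```

```text
top [306.7 125.1] [295, 114, 23, 27, 387] [ 0.822 -0.087  0.02 ] depth [ 0.814 -0.084  0.046]
top [422.6 138.3] [413, 129, 22, 20, 163] [ 0.782 -0.521  0.02 ] depth [ 0.779 -0.517  0.029]
top [355.6 177.1] [343, 165, 27, 25, 506] [ 0.628 -0.27   0.02 ] depth [ 0.628 -0.269  0.023]
top [304. 180.] [294, 169, 21, 23, 157] [ 0.612 -0.079  0.02 ] depth [ 0.615 -0.081  0.003]
top [487.3 225.1] [473, 213, 29, 26, 468] [ 0.463 -0.746  0.02 ] depth [ 0.454 -0.689  0.125]
top [451.1 233.5] [437, 221, 29, 26, 498] [ 0.429 -0.614  0.02 ] depth [ 0.422 -0.558  0.142]
scene [354.6 189.9] [331, 174, 55, 37, 760] [ 0.81  -0.096  0.02 ] depth [ 0.804 -0.099  0.027]
scene [306.4 219.4] [293, 209, 28, 22, 359] [ 0.606 -0.087  0.02 ] depth [ 0.605 -0.087  0.021]
scene [356.7 257.9] [338, 242, 38, 32, 923] [ 0.622 -0.278  0.02 ] depth [ 0.621 -0.279  0.021]
scene [276.6 265.1] [267, 259, 18, 15, 136] [ 0.43  -0.153  0.02 ] depth [ 0.432 -0.151  0.016]
scene [461.5 285.1] [442, 269, 40, 34, 731] [ 0.776 -0.515  0.02 ] depth [ 0.753 -0.518  0.05 ]
scene [399.4 362.3] [377, 340, 46, 44, 1424] [ 0.483 -0.542  0.02 ] depth [ 0.493 -0.541 -0.002]
scene [454.5 380.2] [439, 376, 34, 8, 200] [ 0.549 -0.648  0.02 ] depth [ 0.475 -0.645  0.158]
```

View pics/c_top.png

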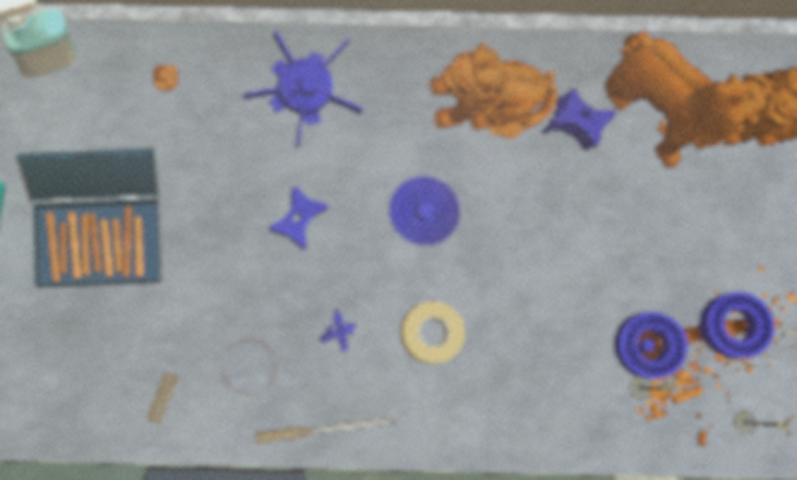

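View pics/c_scene.png

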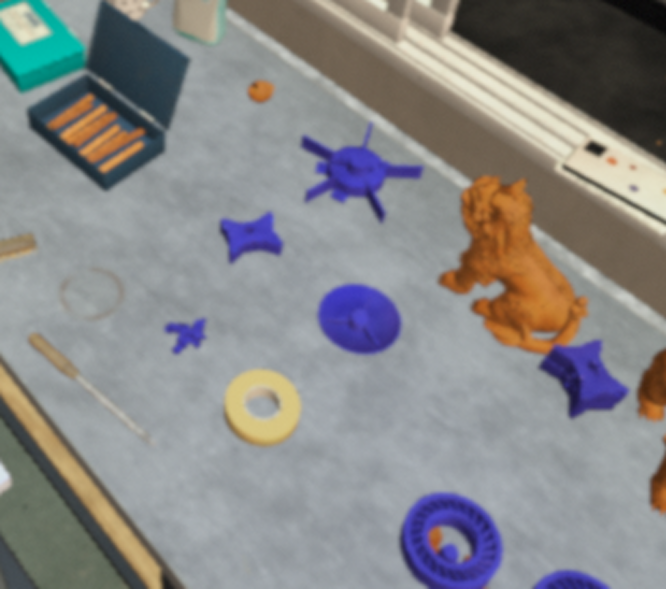

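The top view holds these candidates:
- **Dish:** the disc with hub and spokes at (356,177), against the star wheel with protruding vanes at (306,125) and the tall rings at (451,233) and (487,225). The disc fits: about 109 mm across, low, with a hub.
- **X-block:** the one in the open at (304,180), against the one by the lions at (422,138) and the small fitting at (321,228). I choose (304,180).
- **Tin:** the open blue tin at (220,192), against the turquoise tin at (152,180). I choose the blue one.

Next I'll lift, swing over with the tool's camera side towards the robot, and check from the wrist camera.

```bash
python3 - <<'E'
from h import *
t=load('top')
for u,v in((195,177),(246,177),(195,208),(246,208),(190,154),(244,152),(220,192),(385,128),(360,228),(321,228)):
    print((u,v),pt(t,u,v,.042).round(3),pt(t,u,v).round(3))
Q=[0,0,1,0]
p=state()['ee_pos']
move_l([p[0],p[1],.32],speed=.25)
for x,y in((.50,-.07),):
    print(inverse_kinematics([x,y,.36],Q))
    move_to([x,y,.36],Q)
im=grab('wrist');cv2.imwrite('pics/w1.png',im['frame'])
V=im['view'];print(-V[:3,:3].T@V[:3,3]);s=state();print(s['time'],s['ee_pos'],s['joint_pos'])
E
```

```text
(195, 177) [0.61  0.32  0.042] [0.614 0.324 0.018]
(246, 177) [0.615 0.134 0.042] [0.62  0.136 0.01 ]
(195, 208) [0.497 0.315 0.042] [0.497 0.316 0.035]
(246, 208) [0.501 0.131 0.042] [ 0.506  0.133 -0.002]
(190, 154) [0.695 0.342 0.042] [0.666 0.32  0.165]
(244, 152) [0.708 0.144 0.042] [0.678 0.138 0.163]
(220, 192) [0.557 0.227 0.042] [0.56  0.229 0.022]
(385, 128) [ 0.811 -0.375  0.042] [ 0.778 -0.343  0.148]
(360, 228) [ 0.439 -0.279  0.042] [ 0.442 -0.289 -0.002]
(321, 228) [ 0.436 -0.14   0.042] [ 0.437 -0.142  0.024]
[-2.06490186e-01 -9.67083586e-02  1.18503922e+00 -4.44089210e-16
  2.05326179e+00 -1.77728651e+00]
[ 0.42828243 -0.06979885  0.513919  ]
3.0333 [ 0.5001276  -0.06934522  0.35987303] [-2.05263364e-01 -9.65374524e-02  1.18511497e+00  1.62147632e-04
  2.05322991e+00 -1.77703162e+00]
```

View pics/w1.png

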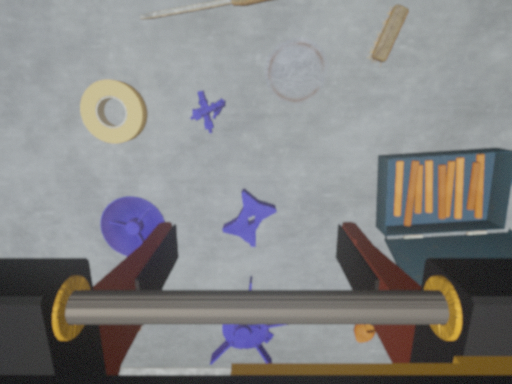

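```bash
python3 - <<'E'
from h import *
w=load('wrist');f=w['frame']
cv2.imwrite('pics/w1a.png',cv2.resize(f[170:270,80:290],None,fx=3.8,fy=3.8,interpolation=cv2.INTER_CUBIC))
cv2.imwrite('pics/w1b.png',cv2.resize(f[130:280,362:512],None,fx=4,fy=4,interpolation=cv2.INTER_CUBIC))
hsv=cv2.cvtColor(f,cv2.COLOR_BGR2HSV)
m=cv2.inRange(hsv,(112,90,40),(135,255,255));k,l,st,c=cv2.connectedComponentsWithStats(m)
for i in range(1,k):
    if st[i,4]>100: print(c[i].round(1),st[i].tolist(),pt(w,*c[i],.022).round(3),pt(w,*c[i]).round(3))
m=cv2.inRange(hsv,(15,70,120),(35,255,255));m[200:]=0
cs=max(cv2.findContours(m,0,2)[0],key=cv2.contourArea);e=cv2.minEnclosingCircle(cs);print('tape',e,pt(w,*e[0],.024))
E
```

```text
[206.6 110.3] [192, 92, 32, 40, 444] [ 0.437 -0.145  0.022] [ 0.437 -0.145  0.02 ]
[248.7 218.4] [223, 191, 53, 55, 1117] [ 0.608 -0.083  0.022] [ 0.616 -0.083  0.   ]
[129.1 223.2] [102, 197, 62, 59, 2440] [ 0.617 -0.28   0.022] [ 0.617 -0.28   0.022]
[244.7 338.2] [211, 324, 67, 40, 1188] [ 0.842 -0.091  0.022] [ 0.825 -0.09   0.042]
tape ((451.5, 178.5), 23.505416870117188) [0.54073365 0.2379646  0.024     ]
```

View pics/w1a.png

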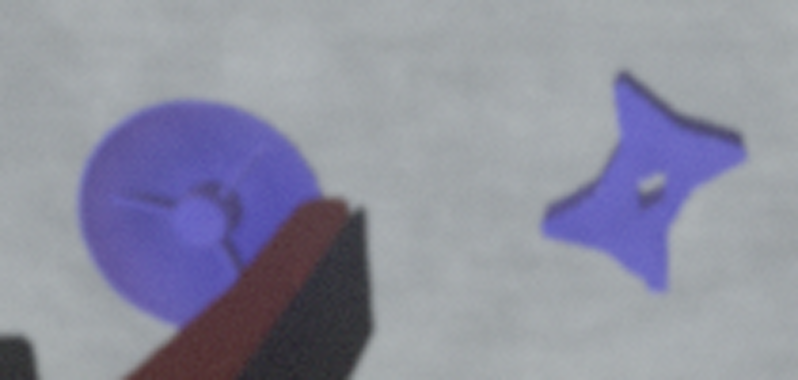

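View pics/w1b.png

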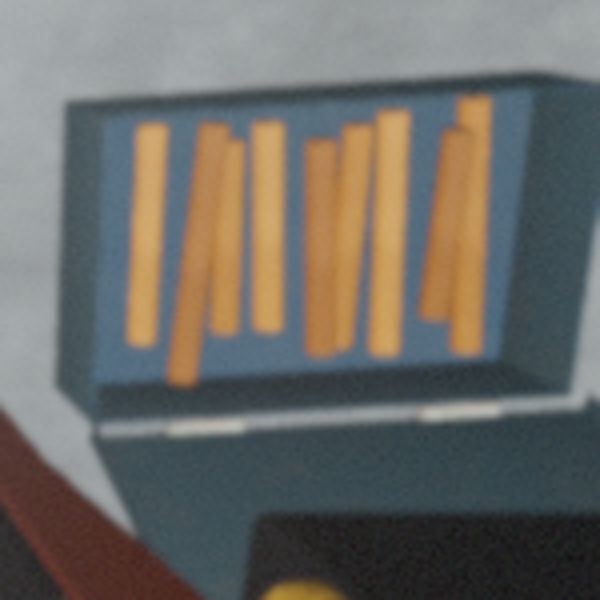

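```bash
python3 - <<'E'
from h import *
w=load('wrist')
for n,u,v,z in(('hub',133.4,227.9,.022),('X',251.3,219,.024),('fl',388,160,.042),('hl',386.5,236,.042),('fr',511,152,.042),('hr',509,230,.042)):
    print(n,pt(w,u,v,z).round(3),pt(w,u,v).round(3))
t=load('top');s=load('scene')
cv2.imwrite('pics/tt.png',cv2.resize(t['frame'][140:220,175:260],None,fx=7,fy=7,interpolation=cv2.INTER_CUBIC))
cv2.imwrite('pics/ts.png',cv2.resize(s['frame'][105:205,195:285],None,fx=6,fy=6,interpolation=cv2.INTER_CUBIC))
E
```

```text
hub [ 0.625 -0.274  0.022] [ 0.625 -0.274  0.022]
X [ 0.609 -0.078  0.024] [ 0.618 -0.079  0.   ]
fl [0.508 0.127 0.042] [0.508 0.127 0.042]
hl [0.631 0.138 0.042] [0.631 0.138 0.043]
fr [0.496 0.309 0.042] [0.496 0.308 0.043]
hr [0.621 0.332 0.042] [0.617 0.324 0.051]
```

View pics/tt.png

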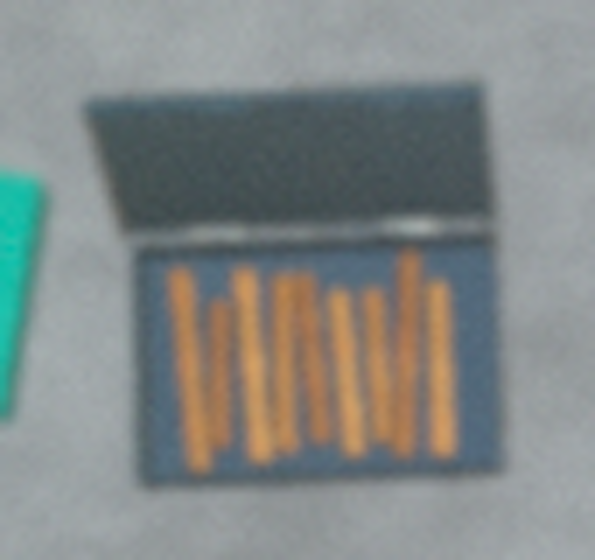

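View pics/ts.png

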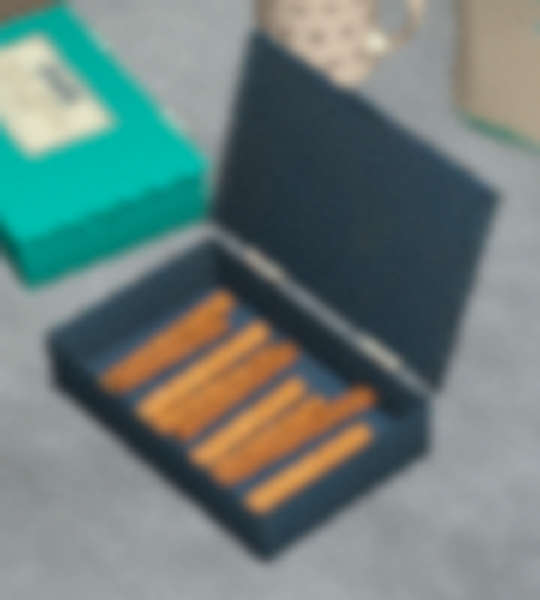

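Wrist view: a three-spoked dish with its hub at (133,228), the X-block's centre hole at (251,219), and the tin rim between (387,160) and (509,230). The scene camera agrees within about 9 mm. Before descending I'll check the clearance of tall things around each target.

```bash
python3 - <<'E'
from h import *
t=load('top');
for n in('top','scene'):
    im=load(n);d=im['depth'];K=im['camera_matrix'];V=im['view']
    v,u=np.indices(d.shape);D=np.stack([(u-K[0,2])/K[0,0],-(v-K[1,2])/K[1,1],-np.ones(d.shape)],-1)*d[...,None]
    P=(D-V[:3,3])@V[:3,:3]; P=P[(d>0)]
    for nm,x,y in(('dish',.625,-.275),('X',.608,-.081),('tin',.560,.225)):
        dx=P[:,0]-x;dy=P[:,1]-y
        o=[]
        for h in(.05,.10,.14):
            q=(P[:,2]>h)&(P[:,2]<.5)&(P[:,0]>.3)
            bd=np.hypot(np.maximum(abs(dx[q])-.0375,0),np.maximum(abs(dy[q])-.089,0)); i=bd.argmin()
            o.append((h,bd[i].round(3),P[q][i].round(3).tolist()))
        print(n,nm,o)
Q=[0,0,1,0]
for p in([.625,-.275,.055],[.608,-.081,.057],[.560,.225,.075]): print(np.round(inverse_kinematics(p,Q),2))
E
```

```text
top dish [(0.05, np.float64(0.098), [0.76, -0.329, 0.083]), (0.1, np.float64(0.103), [0.765, -0.341, 0.105]), (0.14, np.float64(0.105), [0.768, -0.329, 0.146])]
top X [(0.05, np.float64(0.126), [0.627, 0.134, 0.055]), (0.1, np.float64(0.128), [0.654, 0.136, 0.118]), (0.14, np.float64(0.132), [0.671, 0.138, 0.165])]
top tin [(0.05, np.float64(0.005), [0.532, 0.319, 0.05]), (0.1, np.float64(0.041), [0.637, 0.328, 0.109]), (0.14, np.float64(0.053), [0.648, 0.328, 0.152])]
scene dish [(0.05, np.float64(0.093), [0.756, -0.33, 0.059]), (0.1, np.float64(0.098), [0.761, -0.344, 0.102]), (0.14, np.float64(0.1), [0.763, -0.329, 0.143])]
scene X [(0.05, np.float64(0.121), [0.627, 0.129, 0.072]), (0.1, np.float64(0.124), [0.65, 0.132, 0.126]), (0.14, np.float64(0.127), [0.659, 0.134, 0.149])]
scene tin [(0.05, np.float64(0.02), [0.615, 0.325, 0.058]), (0.1, np.float64(0.037), [0.632, 0.326, 0.106]), (0.14, np.float64(0.053), [0.649, 0.327, 0.148])]
[-0.46  0.35  1.25 -0.    1.54 -2.04]
[-0.19  0.16  1.46 -0.    1.52 -1.76]
[ 0.33  0.13  1.47 -0.    1.55 -1.25]
```

```bash
python3 - <<'E'
from h import *
Q=[0,0,1,0]
im=None
def go(x,y,z,up):
    move_l([x,y,up],speed=.2,orientation=Q); move_l([x,y,z],speed=.1); hold(2.2)
    s=state();print(s['time'],s['ee_pos'].round(4) if hasattr(s['ee_pos'],'round') else s['ee_pos'],np.round(s['ft_force'],2))
go(.625,-.275,.055,.25)
im=grab('wrist');cv2.imwrite('pics/w2.png',im['frame'])
im=grab('scene');cv2.imwrite('pics/s2.png',im['frame'])
move_l([.625,-.275,.22],speed=.15)
print(state()['time'])
E
```

```text
8.8 [ 0.625 -0.275  0.055] [ 0.19  0.19 -0.72]
10.15
```

View pics/s2.png

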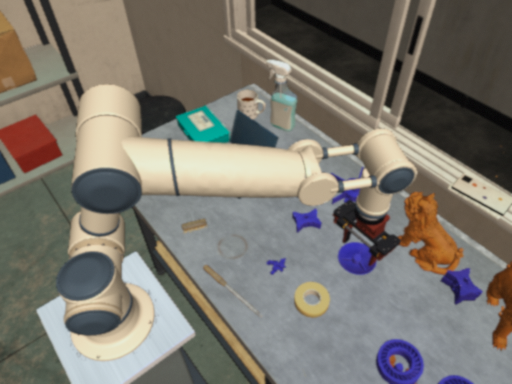

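View pics/w2.png

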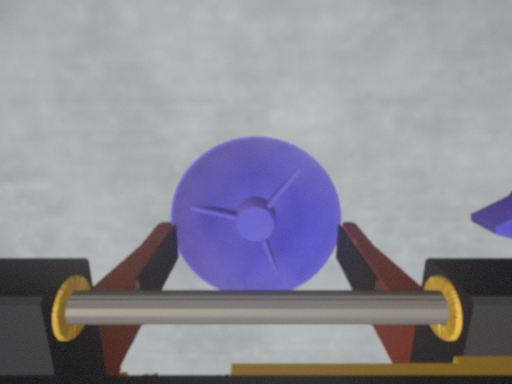

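The hub sits centred between the fingers at (255,219), so the aim is good. Next is the block.

```bash
python3 - <<'E'
from h import *
Q=[0,0,1,0]
w=load('wrist');print('hub',pt(w,255,219,.022).round(3))
x,y=.608,-.081
move_l([x,y,.22],speed=.2,orientation=Q); move_l([x,y,.057],speed=.1); hold(2.2)
im=grab('wrist');cv2.imwrite('pics/w3.png',im['frame'])
s=state();print(s['time'],np.round(s['ee_pos'],4),np.round(s['ft_force'],2))
E
```

```text
hub [ 0.622 -0.276  0.022]
15.3083 [ 0.608 -0.081  0.057] [ 0.61  0.46 -0.48]
```

View pics/w3.png

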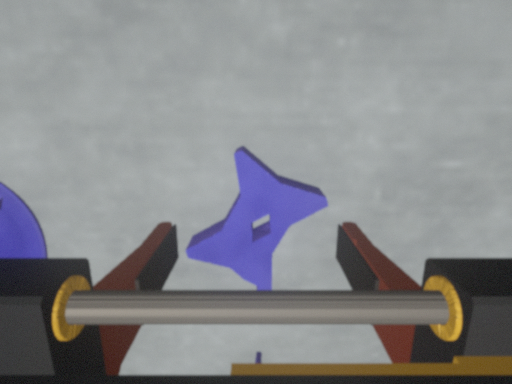

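The block's centre hole at (260,223) lies between the fingertips, within a few mm. I'll rise high enough to clear the lid and go to the tin.

```bash
python3 - <<'E'
from h import *
Q=[0,0,1,0]
w=load('wrist');print('X',pt(w,260,223,.024).round(3))
move_l([.608,-.081,.27],speed=.15)
x,y=.557,.225
move_l([x,y,.27],speed=.2,orientation=Q)
im=grab('wrist');cv2.imwrite('pics/w4.png',im['frame'])
s=state();print(s['time'],np.round(s['ee_pos'],4),np.round(s['ft_force'],2))
E
```

```text
X [ 0.608 -0.079  0.024]
18.625 [0.5573 0.2241 0.27  ] [ 1.52  0.57 -0.79]
```

View pics/w4.png

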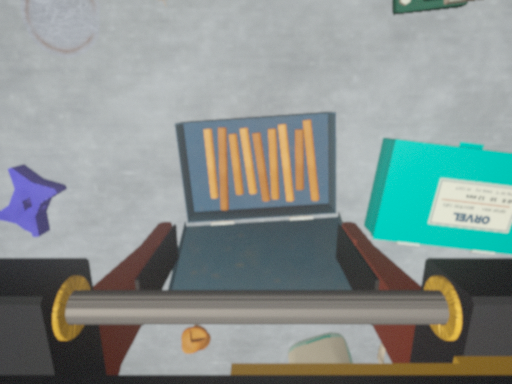

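```bash
python3 - <<'E'
from h import *
w=load('wrist')
P=[pt(w,*c,.042) for c in((178,124),(334,113),(337,213),(187,219))];print(np.round(P,3),np.mean(P,0).round(3))
x,y=.557,.225
move_l([x,y,.075],speed=.1); hold(2.2)
im=grab('wrist');cv2.imwrite('pics/w5.png',im['frame'])
im=grab('scene');cv2.imwrite('pics/s5.png',im['frame'])
s=state();print(s['time'],np.round(s['ee_pos'],4),np.round(s['ft_force'],2))
E
```

```text
[[0.507 0.131 0.042]
 [0.495 0.314 0.042]
 [0.618 0.326 0.042]
 [0.626 0.135 0.042]] [0.562 0.226 0.042]
23.025 [0.557 0.225 0.075] [-0.25 -0.23  0.  ]
```

View pics/w5.png

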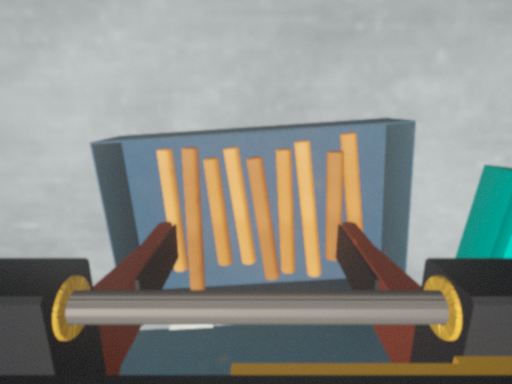

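View pics/s5.png

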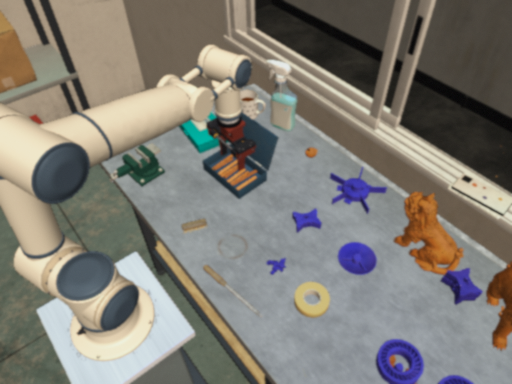

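The fingers are over the middle of the tin, the lid still stands open, and dish, block, tape and fitting are at their original scene pixels. I'm handing in now.

```bash
python3 - <<'E'
from h import *
job_done()
print(state()['time'])
E
```

```text
the job is handed in; nothing more can be done
the job is handed in; nothing more can be done
```

I pointed at the dish hub, the X-block in the open and the blue tin, in that order. Each dwell lasted 2.2 s with the fingertips about 25 mm above the spot. I rose 16–21 cm before moving on, and handed the job in at about 23 s while still over the tin. No verdict was reported.

- **Aim:** close wrist pictures put the hub at (0.622, −0.276), the block's middle at (0.608, −0.079) and the tin's mouth at (0.562, 0.226). The aim was within about 5 mm of each.
- **Disagreement:** before moving, the top, scene and wrist cameras differed by up to about 10 mm on the dish and block. I used the wrist readings, which the close pictures confirmed.
- **Contact:** wrist force read under 1 N at each dwell and 1.6 N at most, in mid-air over the tin before lowering. I took that as sensor and motion noise.
- **Nothing moved:** by eye, the last scene picture shows the dish, block, tape and fitting where they began and the lid still standing open. I did not measure either numerically.

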